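# Put the tiered display stand together and stand the doll on top

### The job

Put the tiered display stand together on its square wooden foot: first the wide tray, then the medium tray on the wide tray's post, then the small top plate on the medium tray's post, each dropped over the brass pin until it sits flat on the shoulder. Then stand the smaller, pale doll upright in the middle of the top plate. Leave the dark doll and the two stick candles where they are and knock nothing over.

Things in the scene. Friction and masses are not known exactly. Their poses are not given: they have to be found in the camera images.
- foot_shoulder (a point): Target: fixed foot of the stand, pale wood, cannot be moved: a square block 90 x 90 mm, 14 mm thick, with a 34 mm post in its middle and a brass pin on the post. Point: on the post's axis at its flat shoulder, 40 mm above the counter; the pin (13 mm across, tapering to 7) stands 10 mm above the shoulder. z up
- wide_tray_centre (a point): Loose wide tray, pale wood, 160 g: disc 130 mm across, 14 mm thick; on its middle a straight post 34 mm across up to a flat shoulder 50 mm above the underside, with a 10 mm tall brass pin like the foot's. A 26 mm hole, 14 mm deep, in the underside drops over a pin. Grip the post. Point: on the axis, 30 mm above the underside, 20 mm below the shoulder; z up. Lies flat on the counter
- medium_tray_centre (a point): Loose medium tray, 110 g: exactly like the wide tray (same post, pin, hole and heights) but its disc is 100 mm across. Point: on the axis, 30 mm above the underside, 20 mm below the shoulder; z up
- top_plate_centre (a point): Loose small top plate, pale wood, 50 g: a plain round disc 60 mm across and 18 mm thick, flat on top, with a 26 mm hole 13 mm deep in the underside that drops over a pin. Grip it across its rim. The point is on its axis, half-way up (9 mm above the underside); z up
- doll_neck (a point): Loose small turned wooden doll of pale bare wood with thin bands, standing upright, 30 mm across and 100 mm tall, 45 g. Point: on its axis at the neck, 65 mm above its foot and 35 mm below the top of its head; grip it here, not lower, so that the gripper's palm stays clear of the head; z up
- dark_doll: Bystander: a loose, slightly larger doll with a dark painted body, 35 mm across, 112 mm tall, standing at the counter's left end behind the tape dispenser; to be left alone. The point is the centre of its foot
- candle_a: Bystander: loose stick candle lying on the counter among the parts, 17 mm thick, 157 mm long along its y axis; to be left alone. The point is under its middle
- candle_b: Bystander: a second loose stick candle, the same size, long along its y axis; to be left alone. The point is under its middle
Not all that is in view belongs to the job. Of the things shaped like the part that bears top_plate_centre, the wooden one is meant.

How it is judged:
At the end, for the whole second after the job is handed in: Foot, wide tray, medium tray, top plate: each within 10 mm of the axis of the one below, seated on its shoulder within 3 mm, level within 0.06 rad; the doll stands on the top plate within 12 mm of its middle, upright within 0.08 rad; all released and at rest (horizontal distance between wide_tray_centre and foot_shoulder below 0.01 m and z of wide_tray_centre in the frame of foot_shoulder between 0.027 and 0.033 m and angle between each of wide_tray_centre, medium_tray_centre, top_plate_centre's own z axis and vertical below 0.06 rad and horizontal distance between medium_tray_centre and wide_tray_centre below 0.01 m and z of medium_tray_centre in the frame of wide_tray_centre between 0.047 and 0.053 m and horizontal distance between top_plate_centre and medium_tray_centre below 0.01 m and z of top_plate_centre in the frame of medium_tray_centre between 0.026 and 0.032 m and horizontal distance between doll_neck and top_plate_centre below 0.012 m and z of doll_neck in the frame of top_plate_centre between 0.07 and 0.078 m and angle between doll_neck's own z axis and vertical below 0.08 rad and linear speed of each of doll, top_plate, medium_tray, wide_tray below 0.01 m/s); the robot touches nothing.
It fails at once if the dark doll was moved more than 40 mm (distance of dark_doll from where it was at the start of the episode above 0.04 m).
It fails at once if the dark doll was knocked over (angle between dark_doll's own z axis and vertical above 0.5 rad).
It fails at once if a stick candle was moved more than 40 mm (distance of any of candle_a, candle_b from where it was at the start of the episode above 0.04 m).
It fails at once if the pale doll was knocked over (angle between doll_neck's own z axis and vertical above 1.2 rad).
It fails at once if a tray or the top plate was knocked over (angle between any of wide_tray_centre, medium_tray_centre, top_plate_centre's own z axis and vertical above 1 rad).
It also fails if it takes over 115 s, if anything falls off the work surface, if the arm or the gripper's body presses on something with over 40 N, if the wrist force passes 120 N, or if a joint passes its speed limit or range.

### The arm

A 6-joint arm with a two-finger parallel gripper is mounted at the origin on a cart in front of the work surface, level with it; the furniture and walls round the work are solid. World frame = base frame: x ahead of the robot, y to its left, z up, the work surface at z = 0. Lengths are in m, angles in rad, forces in N, time in s.
With the tool pointing down it reaches from about 0.35 to 0.725 m from the base axis. Payload 6 kg.
Tool frame: the origin (TCP) lies midway between the tips of the shut fingers; the grasp point (between the pads) lies 19 mm behind it; z points along the fingers, x is the direction in which the jaws open and shut, and the axes are right-handed (so a half turn about z gives the same grasp; the last joint's range is limited). The gripper opens to 85 mm and grips with 20 to 120 N. Pads are 22 mm wide; open, the fingers measure 114 mm over their backs; the gripper's body (76 mm by 85 mm) begins 54 mm behind the grasp point. The pads swing forward as they close: fully open they stand 13 mm farther back than shut.
Start: joints at [-1.001, 0.04, 0.085, 0, -1.615, -0.334], TCP at [0.14, -0.583, 0.231] pointing down, gripper open.
Joint ranges: [-2.56, 2.56], [-1.29, 2.01], [-1.08, 1.49], [-3.29, 1.98], [-2.81, -0.18], [-2.99, 2.99]. Speed limits (rad/s): [2.57, 2.57, 3.01, 3.14, 3.14, 3.14].

### API

Orientations are given as a 3x3 rotation matrix whose columns are the frame's x, y, z axes.
In Python, from cell import ctrl gives the robot as it stands. The module is installed in compiled form; this text tells all that it offers. Calls block until the motion is done:
- ctrl.goto(position, orientation): joint-space move of the TCP to a pose.
- ctrl.movel(position, ori=None, velocity=0.15, until_force=None): straight line of the TCP; ori=None keeps the orientation; velocity is the mean speed in m/s. With until_force (N) it stops when the force on the tool has changed by that much, and returns True; else False.
- ctrl.set_joints(angles): joint-space move.
- ctrl.command_gripper(opening): opening from 0.0 (shut) to 1.0 (fully open); the grip force is fixed at half the most; returns when the fingers have stopped.
- ctrl.pause(seconds).
- ctrl.inverse_kinematics(position, orientation): joint angles nearest the present ones, or None.
- ctrl.capture(name): name is "side" or "top" or "wrist"; returns a dict with "pixels" (384x512x3 uint8, blue, green, red), "range_z" (384x512 float32, m along the optical axis (not along the pixel's ray), 0 where there is no reading), "fov_y" (degrees; the focal length in pixels is half the picture's height over the tangent of half this angle, whatever the lens; pixels are square), "cx", "cy" (the principal point, pixels), "k1" (the pictures are not rectified: a ray, as slopes to the right and down, at radius r is drawn at 1 + k1 r^2 times it, then the intrinsics apply), "camera_from_world" (4x4, takes a point from world to camera coordinates); the wrist camera has in their place "T_tool_cam" (4x4, takes a point from camera to tool coordinates, whose origin is the TCP and whose axes are the tool frame's). Camera axes: x right, y down, z forward; pixel columns grow to the right and rows downward; lengths in m; the calibration is good to about 2 mm. A picture is of the moment at which its call begins: read the wrist's pose just before it.
A pose or a line that the arm cannot do raises ctrl.Unreachable and nothing moves.
- ctrl.finish_job(): hands the job in, once; it reports no verdict.
Readings, each from a call of its own:
- ctrl.read_time_s(): time.
- ctrl.read_joints(): joint angles.
- ctrl.read_joint_vel(): joint speeds.
- ctrl.read_joint_efforts(): joint torques, N m.
- ctrl.read_position(): TCP position.
- ctrl.read_orientation(): TCP orientation.
- ctrl.read_contact_force(): force on the tool from outside, world axes, zero at the start.
- ctrl.read_ft_torque(): the same for the moment, N m.
- ctrl.read_grip_width(): opening from 0.0 (shut) to 1.0 (fully open).
Only numpy, scipy, OpenCV 4.12 (cv2) and the standard library are available. Lean on these libraries where they do the work, as an engineer would, in place of code of your own. Each camera call takes 0.05 s, during which the arm holds its last target.

## Working session

There is one attempt and no reset: what is moved stays moved. The work goes in short steps, each a Python script; the robot and the scene stay as the last script left them, time stands still between calls to the robot, and variables do not carry over. Pictures are saved under pics/ and viewed, and the job is handed in when it is done.

```bash
mkdir -p pics; ls; cat > h.py <<'E'
import numpy as np, cv2, pickle
from cell import ctrl
def cap(n,save):
    p=np.array(ctrl.read_position());R=np.array(ctrl.read_orientation())
    c=ctrl.capture(n); c=dict(c); c['p']=p;c['R']=R
    if n=='wrist':
        T=np.eye(4);T[:3,:3]=R;T[:3,3]=p
        c['W']=T@np.array(c['T_tool_cam'])
    else: c['W']=np.linalg.inv(np.array(c['camera_from_world']))
    pickle.dump(c,open(f'pics/{save}.pkl','wb')); cv2.imwrite(f'pics/{save}.png',c['pixels']); return c
def load(s): return pickle.load(open(f'pics/{s}.pkl','rb'))
def K(c):
    f=c['pixels'].shape[0]/2/np.tan(np.radians(c['fov_y'])/2)
    return np.array([[f,0,c['cx']],[0,f,c['cy']],[0,0,1.]])
def cloud(c):
    h,w=c['range_z'].shape
    u,v=np.meshgrid(np.arange(w,dtype=float),np.arange(h,dtype=float))
    n=cv2.undistortPoints(np.stack([u.ravel(),v.ravel()],1)[:,None],K(c),np.array([c['k1'],0,0,0.]))[:,0]
    n=n.reshape(h,w,2); z=c['range_z']
    P=np.dstack([n[...,0]*z,n[...,1]*z,z])@c['W'][:3,:3].T+c['W'][:3,3]
    P[z==0]=np.nan; return P
def ray(c,u,v,z):
    n=cv2.undistortPoints(np.array([[[u,v]]],float),K(c),np.array([c['k1'],0,0,0.]))[0,0]
    d=c['W'][:3,:3]@np.array([n[0],n[1],1]);o=c['W'][:3,3]
    return o+d*(z-o[2])/d[2]
def circ(pts):
    A=np.c_[2*pts,np.ones(len(pts))];s=np.linalg.lstsq(A,(pts**2).sum(1),rcond=None)[0]
    return s[:2],np.sqrt(s[2]+s[:2]@s[:2])
E
python3 - <<'E'
from h import *
for n in('side','top','wrist'):
    c=cap(n,n+'0'); print(n,c['fov_y'],c['cx'],c['cy'],c['k1'],c['W'].round(3).tolist())
    cv2.imwrite(f'pics/{n}0b.png',cv2.resize(c['pixels'],(800,600)))
print(ctrl.read_time_s(),ctrl.read_orientation())
E
```

```text
pics
side 53.230594769219124 255.26894157731434 188.82704796533864 -0.07983894393557575 [[-0.871, -0.237, 0.43, 0.104], [-0.491, 0.412, -0.768, 0.781], [0.005, -0.88, -0.476, 0.527], [0.0, 0.0, 0.0, 1.0]]
top 50.83657289202063 258.95790071248575 192.69312439949954 -0.01977579089956583 [[-0.003, -0.983, 0.181, 0.3], [-1.0, 0.007, 0.023, 0.042], [-0.024, -0.181, -0.983, 1.237], [0.0, 0.0, 0.0, 1.0]]
wrist 63.1176425263515 260.4531117490359 195.1907399752905 0.027755526682749027 [[-0.234, 0.93, 0.284, 0.068], [0.972, 0.223, 0.07, -0.6], [0.002, 0.293, -0.956, 0.372], [0.0, 0.0, 0.0, 1.0]]
0.15 [[-2.33660532e-01  9.72318128e-01 -4.61393665e-04]
 [ 9.72317229e-01  2.33660947e-01  1.33005093e-03]
 [ 1.40104231e-03 -1.37840603e-04 -9.99999009e-01]]
```

View pics/top0b.png

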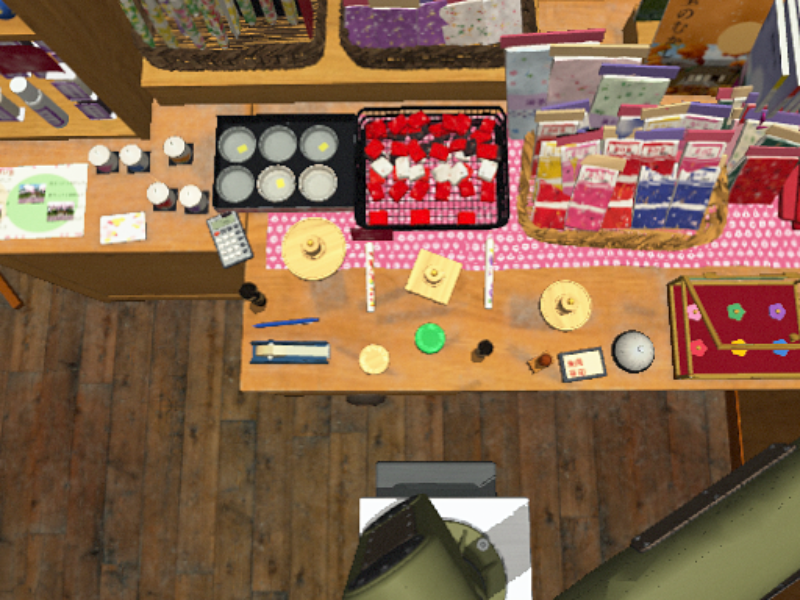

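View pics/side0b.png

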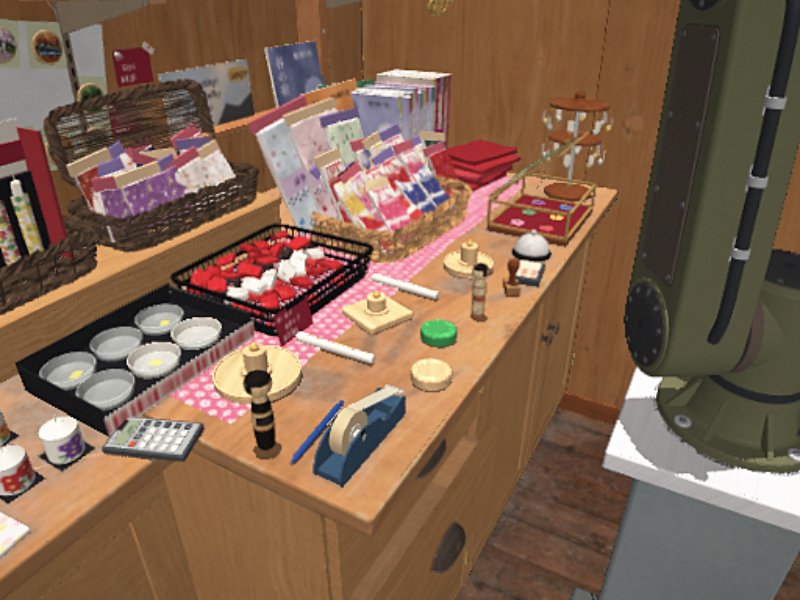

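View pics/wrist0b.png

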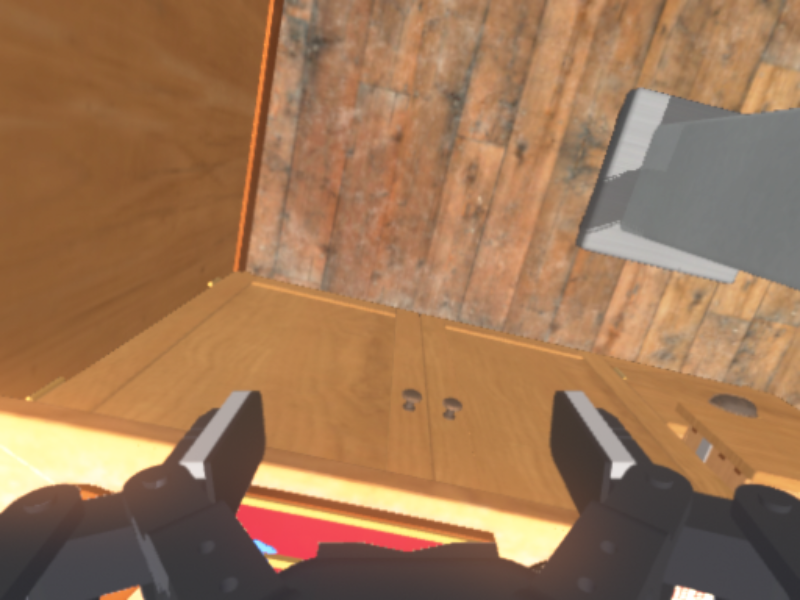

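The top view, in 800 px coordinates, shows:
- Wide tray at (313,247), foot at (434,275), medium tray at (566,304).
- Wooden plate at (374,359), with a green decoy at (430,338).
- Pale doll at (484,349) and dark doll at (252,295).
- Candles at (370,275) and (489,272).

Next I'll measure these from depth.

```bash
python3 - <<'E'
from h import *
c=load('top0');P=cloud(c);s=512/800
def disc(name,u,v,r,zlo,zhi):
    u*=s;v*=s;r*=s
    vv,uu=np.mgrid[:384,:512];m=(np.hypot(uu-u,vv-v)<r)&(P[...,2]>zlo)&(P[...,2]<zhi)
    q=P[m]; 
    h=cv2.convexHull(q[:,:2].astype(np.float32))[:,0]
    cc,rr=circ(h.astype(float)); print(name,len(q),'circ',cc.round(4),rr.round(4),'mean',q.mean(0).round(4),'zmed',np.median(q[:,2]).round(4))
disc('wide disc',313,247,42,.009,.025);disc('wide post',313,247,30,.03,.08);disc('w sh',313,247,30,.045,.054)
disc('med disc',566,304,32,.009,.025);disc('med post',566,304,30,.03,.08);disc('m sh',566,304,30,.045,.054)
disc('foot blk',434,275,40,.009,.02);disc('foot post',434,275,30,.03,.07);disc('f sh',434,275,30,.035,.044)
disc('plate',374,359,22,.012,.025);disc('green',430,338,22,.012,.04)
disc('doll',484,349,25,.02,.13);disc('doll top',484,349,25,.085,.13);disc('dark',252,295,25,.02,.13)
disc('candA',370,275,45,.012,.03);disc('candB',489,272,45,.012,.03);disc('stamp',540,362,20,.02,.2);disc('bell',633,350,25,.02,.2);disc('sign',372,233,25,.02,.2)
disc('counter',390,310,10,-.05,.2)
# candle extents
for n,u,v in(('A',370,275),('B',489,272)):
    vv,uu=np.mgrid[:384,:512];m=(abs(uu-u*s)<12)&(abs(vv-v*s)<30)&(P[...,2]>.01)&(P[...,2]<.025)
    q=P[m];print(n,cv2.minAreaRect(q[:,:2].astype(np.float32)))
m=cv2.resize(c['pixels'][110:270,140:440],(800,427),interpolation=cv2.INTER_CUBIC);cv2.imwrite('pics/crop.png',m)
E
```

```text
wide disc 1173 circ [0.6485 0.2497] 0.0731 mean [0.6384 0.2544 0.0142] zmed 0.0139
wide post 100 circ [0.6364 0.2553] 0.0156 mean [0.6343 0.2543 0.049 ] zmed 0.0496
w sh 67 circ [0.6366 0.2554] 0.0156 mean [0.6363 0.2546 0.0494] zmed 0.0495
med disc 705 circ [ 0.5175 -0.2424] 0.0499 mean [ 0.5156 -0.2409  0.0145] zmed 0.0144
med post 115 circ [ 0.5167 -0.2417] 0.0164 mean [ 0.5157 -0.2402  0.0492] zmed 0.0496
m sh 88 circ [ 0.5167 -0.242 ] 0.0162 mean [ 0.5161 -0.2416  0.0495] zmed 0.0496
foot blk 688 circ [0.5763 0.0183] 0.0548 mean [0.5759 0.0165 0.0141] zmed 0.014
foot post 99 circ [0.5772 0.0163] 0.0164 mean [0.5763 0.0164 0.0405] zmed 0.0401
f sh 82 circ [0.5772 0.0162] 0.0162 mean [0.5767 0.0165 0.0399] zmed 0.0399
plate 301 circ [0.413  0.1336] 0.029 mean [0.4127 0.1333 0.0175] zmed 0.0174
green 292 circ [0.4535 0.0249] 0.0288 mean [0.4536 0.0251 0.0177] zmed 0.0176
doll 98 circ [ 0.4262 -0.0748] 0.0143 mean [ 0.4247 -0.0728  0.0891] zmed 0.0959
doll top 86 circ [ 0.4261 -0.0748] 0.0144 mean [ 0.4255 -0.0736  0.0955] zmed 0.0964
dark 164 circ [0.5317 0.3582] 0.0162 mean [0.5291 0.3552 0.0897] zmed 0.1043
candA 425 circ [0.5822 0.1402] 0.087 mean [0.6004 0.1499 0.0162] zmed 0.0154
candB 303 circ [ 0.5891 -0.0774] 0.0725 mean [ 0.5866 -0.0677  0.0151] zmed 0.0147
stamp 85 circ [ 0.4072 -0.1893] 0.0197 mean [ 0.4057 -0.187   0.048 ] zmed 0.0609
bell 451 circ [ 0.4257 -0.3687] 0.0349 mean [ 0.4242 -0.3647  0.0367] zmed 0.0374
sign 245 circ [0.6639 0.1343] 0.0477 mean [0.6671 0.1377 0.0437] zmed 0.0447
counter 124 circ [0.5104 0.1008] 0.0191 mean [ 5.107e-01  1.011e-01 -3.000e-04] zmed -0.0002
A ((0.5833628177642822, 0.14116361737251282), (0.1533641815185547, 0.07287133485078812), 0.27813565731048584)
B ((0.5958837270736694, -0.09340408444404602), (0.16204427182674408, 0.04096304252743721), 8.956029891967773)
```

View pics/crop.png

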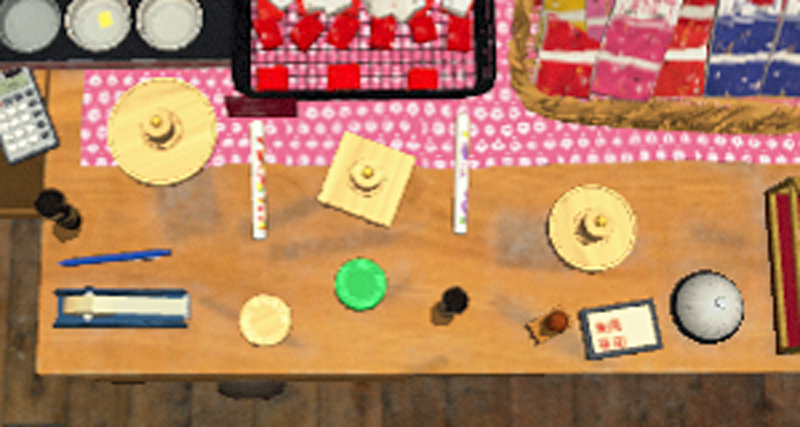

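```bash
python3 - <<'E'
from h import *
P=cloud(load('top0')).reshape(-1,3)
P=np.vstack([P,cloud(load('side0')).reshape(-1,3)])
P=P[np.isfinite(P[:,2])]
for x0 in np.arange(.3,.86,.04):
    print(x0.round(2),[int(1000*max([z for z in P[(P[:,0]>=x0)&(P[:,0]<x0+.04)&(P[:,1]>=y0)&(P[:,1]<y0+.06)&(P[:,2]<.6)][:,2]],default=-9)) for y0 in np.arange(-.6,.4,.06)])
c=load('top0');s=.64
for u,v in((370,243),(370,311),(489,237),(489,307)): print(ray(c,u*s,v*s,.012))
Rd=np.array([[0,1,0],[1,0,0],[0,0,-1.]])
for p in((.6364,.2546,.019),(.6364,.2546,.25),(.577,.0165,.25),(.516,-.2415,.019),(.413,.1335,-.003),(.426,-.0745,.046)):
    print(p,np.round(ctrl.inverse_kinematics(p,Rd),3))
E
```

```text
0.3 [-787, -786, -783, -785, -789, -788, -789, -790, -781, -786, -785, -786, -259, -259, -788, -785, -786]
0.34 [82, 83, 80, 5, 13, 19, 17, 8, 7, 4, 6, 4, 5, 5, 5, 6, 4]
0.38 [205, 204, 204, 47, 49, 21, 70, 67, 99, 83, 6, 22, 23, 43, 63, 73, 42]
0.42 [208, 28, 196, 60, 46, 19, 23, 7, 108, 96, 24, 23, 23, 46, 66, 74, 43]
0.46 [25, 25, 168, 20, 13, 35, 46, 7, 6, 19, 23, 6, 6, 6, 14, 13, 10]
0.5 [25, 26, 134, 6, 6, 61, 60, 8, 19, 18, 20, 6, 20, 5, 6, 115, 115]
0.54 [96, 95, 99, 6, 6, 21, 19, 6, 21, 19, 52, 18, 23, 19, 17, 110, 109]
0.58 [5, 7, 66, 8, 7, 6, 7, 7, 20, 20, 48, 10, 22, 19, 49, 17, 12]
0.62 [67, 79, 81, 83, 81, 82, 81, 80, 20, 57, 17, 52, 50, 34, 61, 19, 15]
0.66 [78, 80, 57, 55, 64, 60, 69, 80, 63, 64, 63, 65, 64, 56, 19, 17, 14]
0.7 [79, 98, 94, 86, 104, 100, 83, 79, 39, 22, 21, 21, 62, 43, 42, 42, 43]
0.74 [119, 141, 145, 133, 131, 135, 132, 104, 41, 41, 42, 35, 63, 42, 42, 41, 45]
0.78 [175, 183, 181, 178, 178, 185, 197, 185, 58, 51, 55, 59, 66, 43, 42, 42, 42]
0.82 [257, 209, 202, 225, 221, 218, 208, 203, 60, 66, 57, 59, 63, 43, 42, 42, 43]
0.86 [262, -9000, -9000, 261, 288, 282, 262, 230, 223, 62, 57, 65, 63, 45, 41, 43, 43]
[0.6454076  0.14086546 0.012     ]
[0.5067958  0.13987258 0.012     ]
[ 0.65557148 -0.0980203   0.012     ]
[ 0.51312412 -0.0941309   0.012     ]
(0.6364, 0.2546, 0.019) [ 0.671  0.333  0.028  0.    -1.265 -2.242]
(0.6364, 0.2546, 0.25) [ 0.671  0.274  0.38   0.    -1.676 -2.242]
(0.577, 0.0165, 0.25) [ 0.376 -0.017  0.061  0.    -1.649 -1.947]
(0.516, -0.2415, 0.019) [-0.086  0.041 -0.307  0.    -1.224 -1.485]
(0.413, 0.1335, -0.003) [ 0.782 -0.335 -0.682  0.    -1.223 -2.353]
(0.426, -0.0745, 0.046) [ 0.299 -0.385 -0.626  0.    -1.33  -1.869]
```

```bash
cat >> h.py <<'E'
R1=np.array([[0,-1,0],[-1,0,0],[0,0,-1.]])
def st(m=''): print(m,'t',round(ctrl.read_time_s(),2),'p',np.round(ctrl.read_position(),4),'F',np.round(ctrl.read_contact_force(),1),'w',round(ctrl.read_grip_width(),3))
E
python3 - <<'E'
from h import *
ctrl.goto([.6364,.2546,.22],R1);st('hover')
c=cap('wrist','w1');cv2.imwrite('pics/w1b.png',c['pixels'])
P=cloud(c)
q=P[(np.hypot(P[...,0]-.6364,P[...,1]-.2546)<.03)&(P[...,2]>.044)&(P[...,2]<.056)]
print(len(q),circ(cv2.convexHull(q[:,:2].astype(np.float32))[:,0].astype(float)))
E
```

```text
hover t 3.55 p [0.6367 0.2539 0.2201] F [-1.  -0.5 -0.2] w 0.997
748 (array([0.63599043, 0.25669351]), np.float64(0.016653726946442148))
```

View pics/w1b.png

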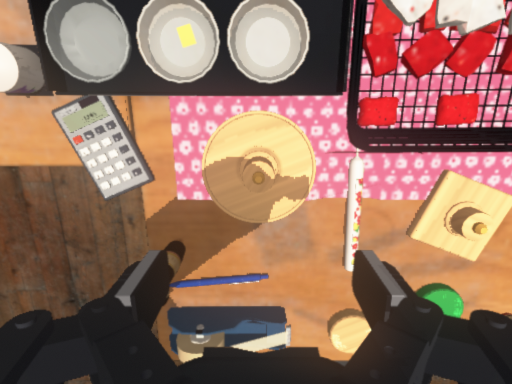

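Wrist view: the wide tray is at about (259,167) with its post at (259,175), and the way down is clear. Wrist and top measurements agree within 2 mm, so I'll grasp it.

```bash
python3 - <<'E'
from h import *
x,y=.6362,.2555
ctrl.movel([x,y,.07],R1,velocity=.15)
print(ctrl.movel([x,y,.020],R1,velocity=.06,until_force=8));st('down')
ctrl.command_gripper(0.0);st('grip')
ctrl.movel([x,y,.15],R1,velocity=.12);st('lift')
cap('wrist','w2');cap('side','s2')
E
```

```text
False
down t 5.73 p [0.6365 0.2557 0.0206] F [ 0.5 -0.3 -0.2] w 0.996
grip t 6.28 p [0.6364 0.2556 0.0204] F [-0.2 -0.   2.1] w 0.371
lift t 7.51 p [0.6357 0.2553 0.1486] F [-0.3  0.3 -1.3] w 0.367
```

View pics/w2.png

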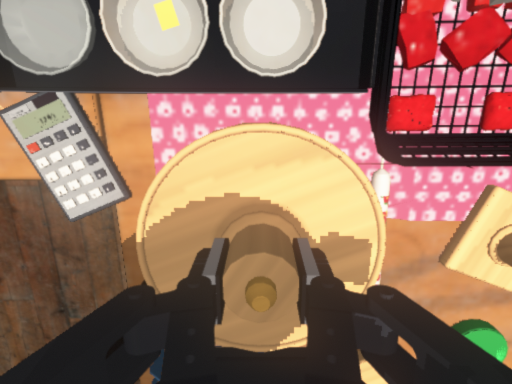

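View pics/s2.png

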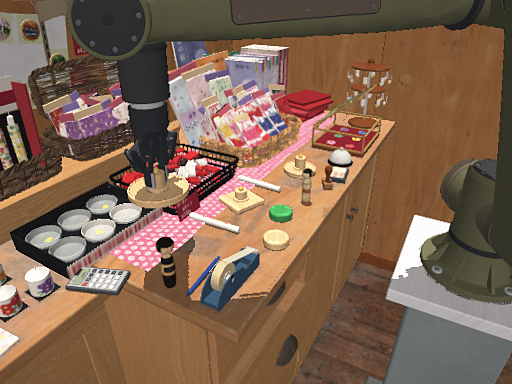

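The tray is held level, with its pin at about (261,287) in the wrist view. I'll check the in-hand offset and then place it.

```bash
python3 - <<'E'
from h import *
c=load('w2');print('pin',ray(c,261,284,c['p'][2]+.0396)-c['p'])
fx,fy=.577,.0165
ctrl.movel([fx,fy,.15],R1,velocity=.2)
c=cap('wrist','w3');P=cloud(c)
ctrl.movel([fx,fy,.088],R1,velocity=.1);st('above')
hit=ctrl.movel([fx,fy,.0585],R1,velocity=.04,until_force=8);st(f'seat {hit}')
cap('side','s3')
E
```

```text
pin [0.00926517 0.00021756 0.0396    ]
above t 9.81 p [0.5774 0.0165 0.0887] F [-0.5 -0.8 -0.6] w 0.366
seat True t 10.46 p [0.5766 0.0164 0.0604] F [-0.7  0.1  4. ] w 0.367
```

```bash
python3 -c "
import cv2
a=cv2.imread('pics/s3.png')[120:280,120:340];cv2.imwrite('pics/s3c.png',cv2.resize(a,None,fx=3,fy=3))"
```

```text
(no output)
```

View pics/s3c.png

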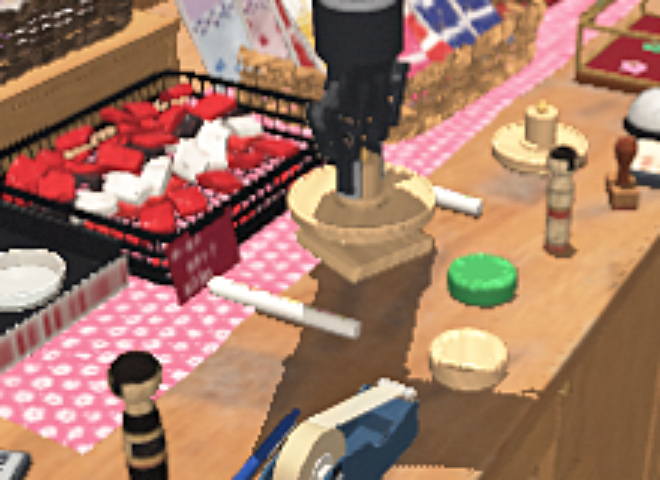

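View pics/w3.png

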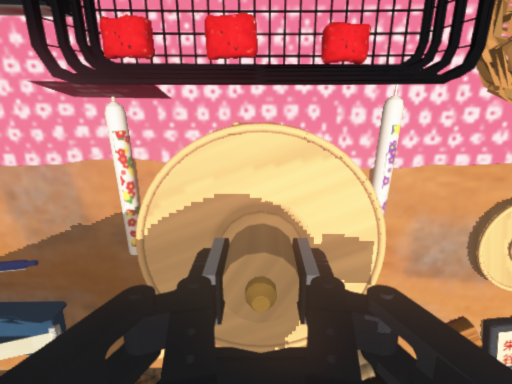

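TCP rose exactly 40.0 mm relative to the grasp, so the tray is seated. I'll release it and measure.

```bash
cat >> h.py <<'E'
def sh(c,x,y,z,r=.03,t=.006):
    P=cloud(c);q=P[(np.hypot(P[...,0]-x,P[...,1]-y)<r)&(abs(P[...,2]-z)<t)]
    k=circ(cv2.convexHull(q[:,:2].astype(np.float32))[:,0].astype(float)); print(len(q),k[0].round(4),k[1].round(4),'z',np.median(q[:,2]).round(4)); return k[0]
E
python3 - <<'E'
from h import *
fx,fy=.577,.0165
ctrl.command_gripper(1.0);st('open')
ctrl.movel([fx,fy,.2],R1,velocity=.2)
c=cap('wrist','w4');print('wrist: shoulder,disc');sh(c,fx,fy,.09);sh(c,fx,fy,.054,.08)
ctrl.goto([.516,-.2415,.2],R1);st()
c=cap('wrist','w5');print('med wrist');sh(c,.516,-.2415,.05)
c=cap('top','t5');print('top: shoulder,disc');sh(c,fx,fy,.09);sh(c,fx,fy,.054,.08)
E
```

```text
open t 11.08 p [0.5759 0.0164 0.0594] F [ 0.7 -1.   0.2] w 0.997
wrist: shoulder,disc
1102 [0.5761 0.0168] 0.0167 z 0.0891
12900 [0.576  0.0169] 0.0646 z 0.0533
 t 13.02 p [ 0.5163 -0.2407  0.1996] F [ 0.3 -0.1  0.3] w 0.999
med wrist
850 [ 0.5167 -0.2427] 0.0166 z 0.0491
top: shoulder,disc
88 [0.5762 0.0171] 0.0164 z 0.0897
970 [0.575  0.0233] 0.0604 z 0.054
```

View pics/w4.png

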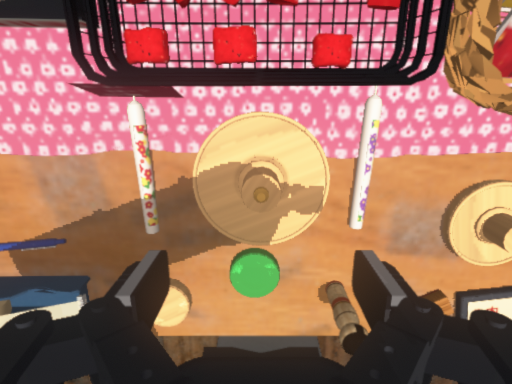

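View pics/w5.png

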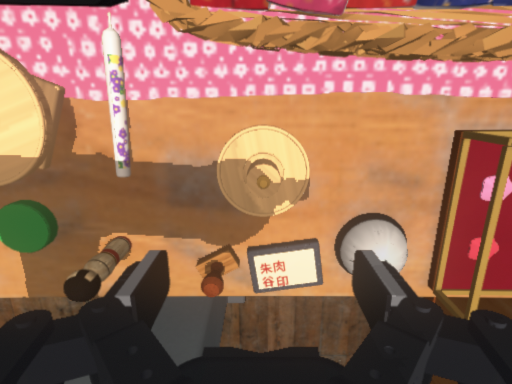

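The wide tray sits level at (.576,.017), shoulder at about 90 mm. The medium tray is at (263,170) in the wrist view, about (.5165,-.242), and clear to grip.

```bash
python3 - <<'E'
from h import *
x,y=.5165,-.242
ctrl.movel([x,y,.07],R1,velocity=.15)
ctrl.movel([x,y,.020],R1,velocity=.06,until_force=8);st('down')
ctrl.command_gripper(0.0);st('grip');g=ctrl.read_position()[2]
ctrl.movel([x,y,.20],R1,velocity=.15);st('lift')
fx,fy=.5762,.0170
ctrl.movel([fx,fy,.2],R1,velocity=.2)
ctrl.movel([fx,fy,.14],R1,velocity=.1);st('above')
hit=ctrl.movel([fx,fy,g+.088],R1,velocity=.04,until_force=8);st(f'seat {hit} g{g:.4f}')
cap('side','s6')
a=cv2.imread('pics/s6.png')[80:280,120:340];cv2.imwrite('pics/s6c.png',cv2.resize(a,None,fx=3,fy=3))
E
```

```text
down t 15.12 p [ 0.5168 -0.2421  0.0205] F [0.1 0.6 0.4] w 1.004
grip t 15.66 p [ 0.5168 -0.2421  0.0205] F [0.2 0.8 2.8] w 0.37
lift t 17.01 p [ 0.5161 -0.2418  0.1987] F [-0.2  0.3 -2. ] w 0.369
above t 19.23 p [0.5766 0.0169 0.1407] F [ 0.1 -0.2 -0.1] w 0.369
seat True g0.0205 t 19.94 p [0.5761 0.0169 0.1105] F [-0.6  0.4  3.6] w 0.367
```

View pics/s6c.png

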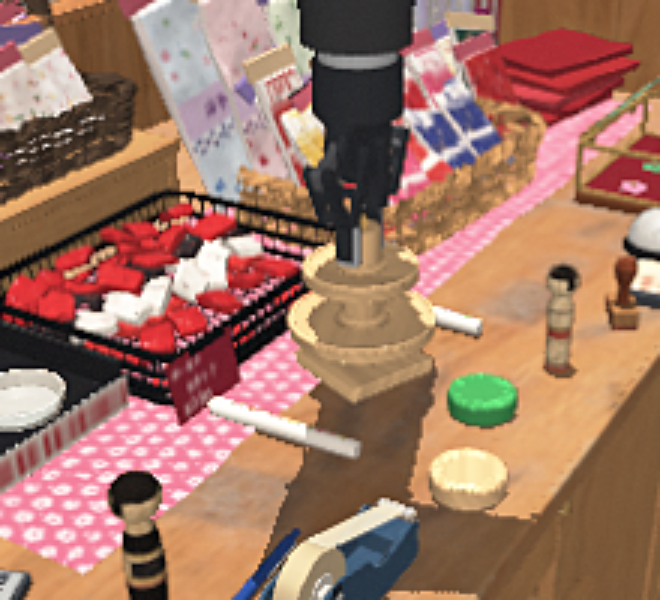

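The rise is 90.0 mm, so it is seated. I'll release and go to hover over the plate.

```bash
python3 - <<'E'
from h import *
fx,fy=.5762,.0170
ctrl.command_gripper(1.0)
ctrl.movel([fx,fy,.25],R1,velocity=.2)
c=cap('wrist','w7');sh(c,fx,fy,.14);sh(c,fx,fy,.104,.06);sh(c,fx,fy,.054,.08)
ctrl.movel([.42,.13,.2],R1,velocity=.2);st()
c=cap('wrist','w8');sh(c,.413,.1335,.018,.04)
c=cap('top','t8');sh(c,.413,.1335,.018,.04);sh(c,fx,fy,.14)
E
```

```text
1102 [0.5761 0.0172] 0.0166 z 0.1391
7050 [0.5758 0.0173] 0.0497 z 0.1034
2660 [0.576  0.0169] 0.0646 z 0.0536
 t 22.62 p [0.4204 0.1297 0.2001] F [-0.1 -0.6  0.8] w 1.001
2316 [0.412  0.1332] 0.0296 z 0.0171
210 [0.4114 0.1328] 0.0281 z 0.0174
99 [0.5764 0.0172] 0.016 z 0.1401
```

View pics/w8.png

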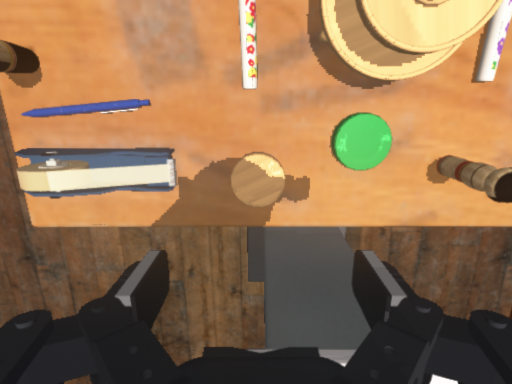

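View pics/w7.png

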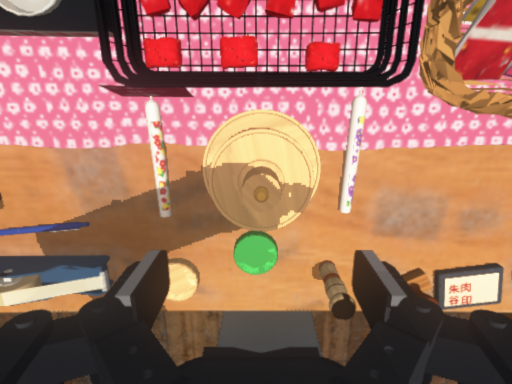

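The plate is at (258,180), about (.4121,.1332). Both trays are level and concentric. Next I'll grip the plate by its rim.

```bash
python3 - <<'E'
from h import *
x,y=.4121,.1332
ctrl.movel([x,y,.06],R1,velocity=.15)
print(ctrl.movel([x,y,-.001],R1,velocity=.05,until_force=5));st('down')
ctrl.command_gripper(0.0);st('grip');g=ctrl.read_position()[2]
print(g)
ctrl.movel([x,y,.06],R1,velocity=.08);st('lift')
cap('wrist','w9');c=cap('side','s9')
a=c['pixels'][160:310,180:360];cv2.imwrite('pics/s9c.png',cv2.resize(a,None,fx=3.5,fy=3.5))
E
```

```text
False
down t 25.17 p [ 0.4123  0.1334 -0.0006] F [-0.8 -0.9 -0.9] w 1.001
grip t 25.56 p [ 4.126e-01  1.335e-01 -2.000e-04] F [-1.   0.3  3.9] w 0.639
-0.00020008360760221527
lift t 26.48 p [0.4117 0.133  0.0594] F [ 0.5  0.4 -1.1] w 0.641
```

View pics/s9c.png

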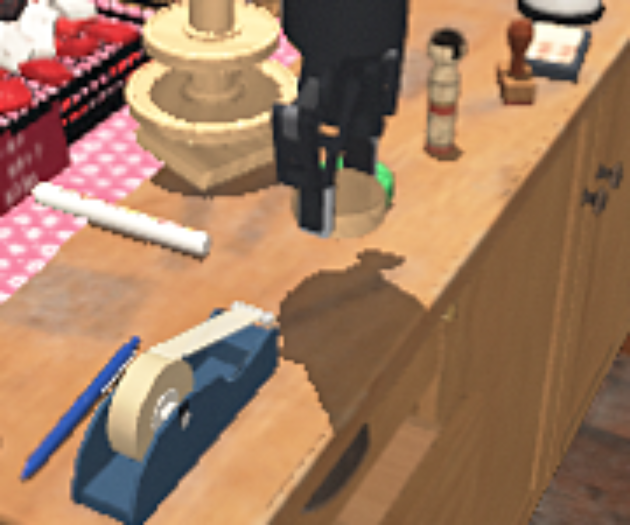

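View pics/w9.png

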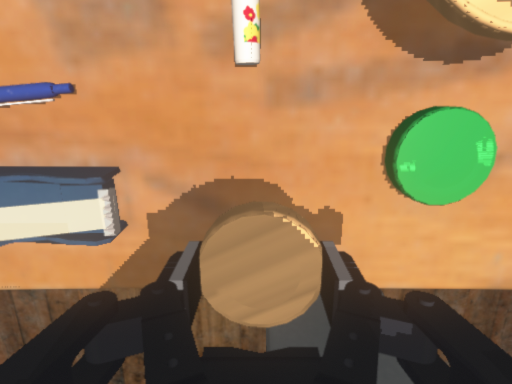

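The plate is gripped level, at (261,268) in the wrist view. Placing it now.

```bash
python3 - <<'E'
from h import *
c=load('w9');P=cloud(c);p=c['p']
m=(abs(P[...,2]-(p[2]+.0177))<.004)&(np.hypot(P[...,0]-p[0],P[...,1]-p[1])<.032)
q=P[m];A=np.c_[q[:,:2]-q[:,:2].mean(0),np.ones(len(q))];print('tilt',np.linalg.lstsq(A,q[:,2],rcond=None)[0][:2].round(3))
k=circ(cv2.convexHull(q[:,:2].astype(np.float32))[:,0].astype(float));print(k[0]-p[:2],k[1])
g=-.0002;fx,fy=.5762,.0172
ctrl.movel([.4121,.1332,.21],R1,velocity=.15)
ctrl.movel([fx,fy,.21],R1,velocity=.2)
ctrl.movel([fx,fy,.168],R1,velocity=.1);st('above')
hit=ctrl.movel([fx,fy,g+.138],R1,velocity=.03,until_force=6);st(f'seat {hit}')
c=cap('side','s10');a=c['pixels'][80:280,120:340];cv2.imwrite('pics/s10c.png',cv2.resize(a,None,fx=3,fy=3))
E
```

```text
tilt [-0.009 -0.001]
[0.00061775 0.00030651] 0.029744227431582306
above t 29.45 p [0.5762 0.0172 0.1684] F [ 0.6 -0.4  0.1] w 0.638
seat True t 30.33 p [0.5762 0.0171 0.1398] F [-0.4  1.1  4.8] w 0.637
```

View pics/s10c.png

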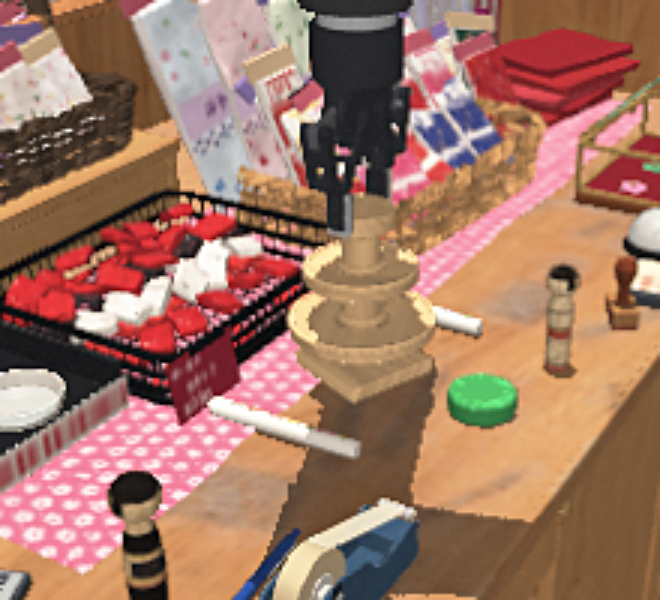

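The rise is 140.0 mm, so it is seated. I'll release, check, and look at the doll.

```bash
python3 - <<'E'
from h import *
fx,fy=.5762,.0172
ctrl.command_gripper(1.0)
ctrl.movel([fx,fy,.30],R1,velocity=.2)
c=cap('wrist','w11');sh(c,fx,fy,.158,.04);sh(c,fx,fy,.104,.06)
ctrl.movel([.426,-.0745,.25],R1,velocity=.2);st()
c=cap('wrist','w12')
P=cloud(c);q=P[(np.hypot(P[...,0]-.426,P[...,1]+.0745)<.035)&(P[...,2]>.03)]
for lo,hi in((.03,.05),(.05,.07),(.07,.09),(.09,.105)):
    a=q[(q[:,2]>lo)&(q[:,2]<hi)];print(lo,len(a),a[:,:2].min(0).round(4),a[:,:2].max(0).round(4))
c=cap('top','t12');sh(c,.426,-.0745,.095,.03,.012);sh(c,fx,fy,.158,.04)
E
```

```text
3023 [0.576  0.0175] 0.0296 z 0.1571
3232 [0.5758 0.0173] 0.0496 z 0.1035
 t 32.88 p [ 0.4264 -0.0742  0.25  ] F [ 0.3 -0.6 -0.1] w 1.003
0.03 27 [ 0.4308 -0.0836] [ 0.4378 -0.065 ]
0.05 72 [ 0.4302 -0.0865] [ 0.4383 -0.0633]
0.07 80 [ 0.4126 -0.0894] [ 0.4408 -0.0612]
0.09 599 [ 0.4118 -0.0882] [ 0.4396 -0.0614]
14 [ 0.4218 -0.0763] 0.0103 z 0.0912
359 [0.5762 0.0178] 0.0293 z 0.1578
```

View pics/w12.png

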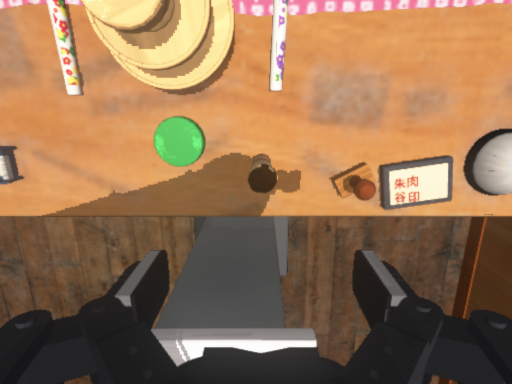

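View pics/w11.png

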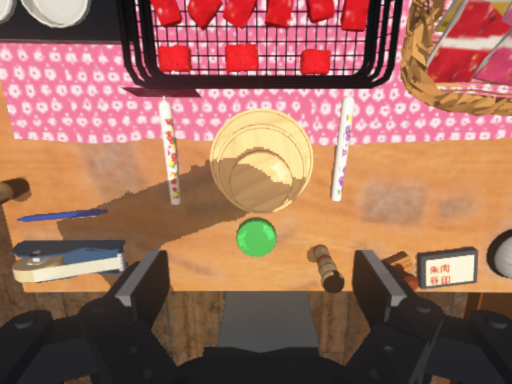

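The plate is seated with its top at 158 mm, centred at (.576,.0175). The doll stands upright at (262,175), axis at about (.426,-.075). Gripping its neck.

```bash
python3 - <<'E'
from h import *
x,y=.4259,-.0750
ctrl.movel([x,y,.12],R1,velocity=.15)
print(ctrl.movel([x,y,.047],R1,velocity=.05,until_force=4));st('down')
ctrl.command_gripper(0.0);st('grip');print('g',ctrl.read_position()[2])
ctrl.movel([x,y,.15],R1,velocity=.08);st('lift')
cap('wrist','w13');c=cap('side','s13')
a=c['pixels'][100:270,220:380];cv2.imwrite('pics/s13c.png',cv2.resize(a,None,fx=3.5,fy=3.5))
E
```

```text
False
down t 35.6 p [ 0.4261 -0.075   0.0473] F [ 0.1 -0.2  1. ] w 1.001
grip t 36.17 p [ 0.4261 -0.075   0.0473] F [-0.2 -0.3  1.9] w 0.309
g 0.04725605845426001
lift t 37.62 p [ 0.4256 -0.075   0.1494] F [-0.1  0.4  0.6] w 0.317
```

View pics/s13c.png

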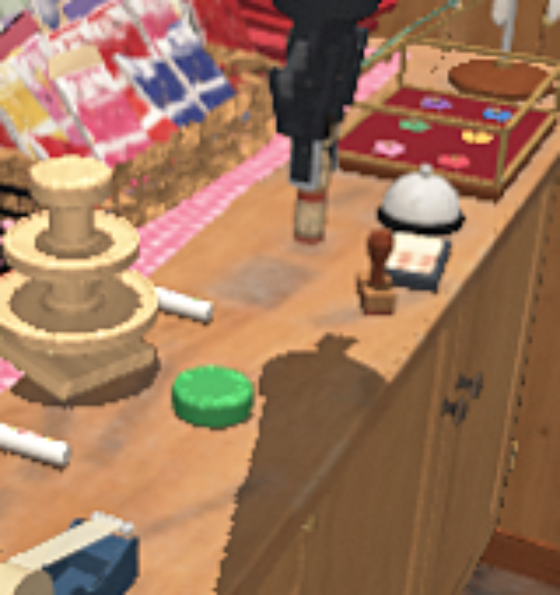

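View pics/w13.png

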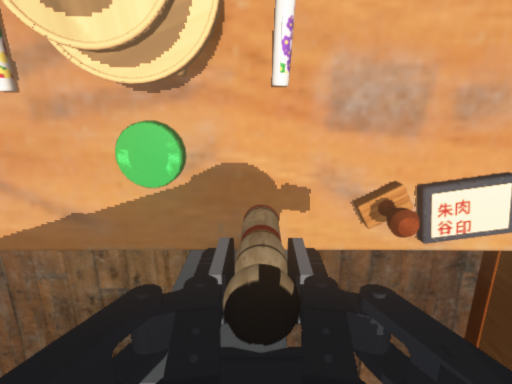

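The doll hangs straight in the jaws. I'll carry it over and set it down gently.

```bash
python3 - <<'E'
from h import *
fx,fy=.5761,.0175
ctrl.movel([.4259,-.0750,.26],R1,velocity=.15)
ctrl.movel([fx,fy,.26],R1,velocity=.15)
ctrl.pause(.3)
ctrl.movel([fx,fy,.216],R1,velocity=.08);st('above')
hit=ctrl.movel([fx,fy,.2035],R1,velocity=.015,until_force=4);st(f'touch {hit}')
ctrl.pause(.3);st()
c=cap('side','s14');a=c['pixels'][40:240,130:330];cv2.imwrite('pics/s14c.png',cv2.resize(a,None,fx=3,fy=3))
cap('wrist','w14')
E
```

```text
above t 40.92 p [0.5762 0.0174 0.2163] F [-0.4 -0.  -0.2] w 0.313
touch True t 41.62 p [0.5761 0.0174 0.2052] F [-0.7  0.5  5.1] w 0.315
 t 41.92 p [0.5761 0.0175 0.2052] F [-0.2  0.3  5.2] w 0.313
```

View pics/s14c.png

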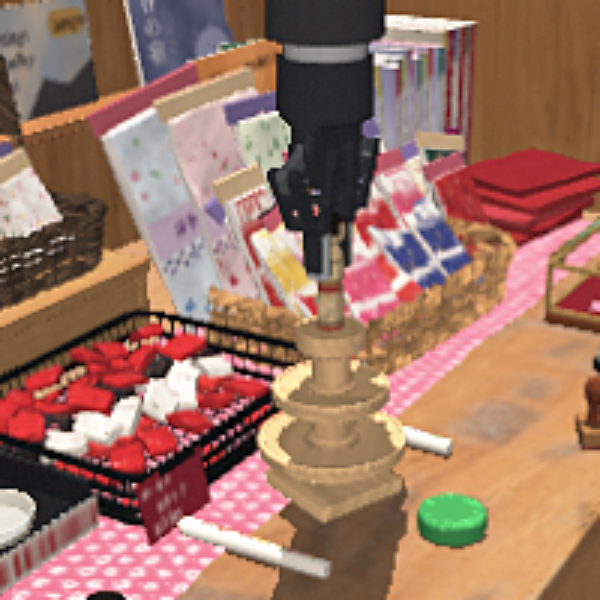

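View pics/w14.png

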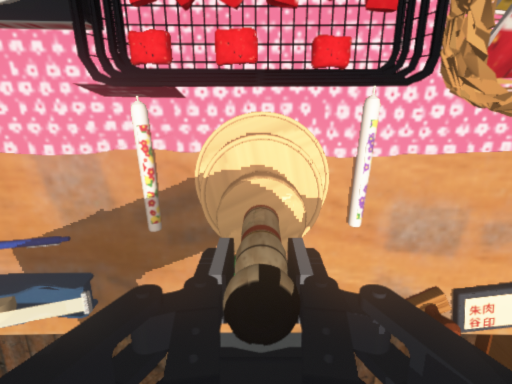

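The doll touched down at exactly +158 mm. I'll release in stages, rise straight up and check.

```bash
python3 - <<'E'
from h import *
fx,fy=.5761,.0175
ctrl.command_gripper(.45);ctrl.pause(.2);ctrl.command_gripper(1.0);st('open')
ctrl.movel([fx,fy,.36],R1,velocity=.12)
ctrl.movel([.42,fx*0+.02,.40],R1,velocity=.2);ctrl.pause(.5);st()
c=cap('top','t15');c0=load('top0')
sh(c,fx,fy,.158,.04);sh(c,fx,fy,.253,.03,.012)
P=cloud(c);q=P[(np.hypot(P[...,0]-fx,P[...,1]-fy)<.03)&(P[...,2]>.19)];print(len(q),q.mean(0),q[:,2].max())
d=cv2.absdiff(c['pixels'],c0['pixels']);cv2.imwrite('pics/t15b.png',cv2.resize(c['pixels'][90:270,120:460],(800,424)))
c=cap('side','s15');a=c['pixels'][80:320,60:360];cv2.imwrite('pics/s15c.png',cv2.resize(a,(750,600)))
cap('wrist','w15')
P=cloud(c);
for lo in np.arange(.17,.26,.015):
    q=P[(np.hypot(P[...,0]-fx,P[...,1]-fy)<.04)&(abs(P[...,2]-lo-.0075)<.0075)];print(lo.round(3),len(q),np.median(q[:,:2],axis=0).round(4))
E
```

```text
open t 43.02 p [0.5758 0.0175 0.2043] F [ 0.1 -0.1  0.9] w 1.002
 t 45.92 p [0.4201 0.02   0.3999] F [-0.4  0.6  0.1] w 0.998Traceback (most recent call last):
  File "<stdin>", line 7, in <module>
  File "h.py", line 33, in sh
    k=circ(cv2.convexHull(q[:,:2].astype(np.float32))[:,0].astype(float)); print(len(q),k[0].round(4),k[1].round(4),'z',np.median(q[:,2]).round(4)); return k[0]
           ~~~~~~~~~~~~~~~~~~~~~~~~~~~~~~~~~~~~~~~~~~^^^^^
TypeError: 'NoneType' object is not subscriptable
```

Probably the arm is blocking the top camera, so I'll move it aside at height.

```bash
python3 - <<'E'
from h import *
fx,fy=.5761,.0175
ctrl.movel([.40,-.26,.38],R1,velocity=.2);ctrl.pause(.3);st()
c=cap('top','t16');cv2.imwrite('pics/t16b.png',cv2.resize(c['pixels'][90:270,120:460],(800,424)))
c2=cap('side','s16');a=c2['pixels'][80:320,60:360];cv2.imwrite('pics/s16c.png',cv2.resize(a,(750,600)))
for n,cc in(('top',c),('side',c2)):
  P=cloud(cc);print(n)
  for lo in np.arange(.155,.27,.015):
    q=P[(np.hypot(P[...,0]-fx,P[...,1]-fy)<.04)&(abs(P[...,2]-lo-.0075)<.0075)]
    if len(q): print(lo.round(3),len(q),np.median(q,axis=0).round(4))
E
```

```text
t 47.83 p [ 0.4001 -0.2597  0.3801] F [ 0.1 -0.8  0.8] w 1.0
top
0.155 221 [0.5675 0.0186 0.158 ]
0.17 14 [0.5673 0.0175 0.1772]
0.185 8 [0.5669 0.0191 0.1936]
0.2 9 [0.5669 0.0221 0.2103]
0.215 14 [0.5674 0.0196 0.219 ]
0.23 5 [0.5637 0.0176 0.2419]
0.245 101 [0.574  0.0177 0.2544]
side
0.155 182 [0.5687 0.0279 0.159 ]
0.17 54 [0.5694 0.0257 0.1777]
0.185 50 [0.5701 0.0268 0.1917]
0.2 56 [0.5692 0.0275 0.2078]
0.215 63 [0.5703 0.0255 0.2227]
0.23 51 [0.5687 0.0288 0.2392]
0.245 67 [0.5713 0.0269 0.2514]
```

View pics/s16c.png

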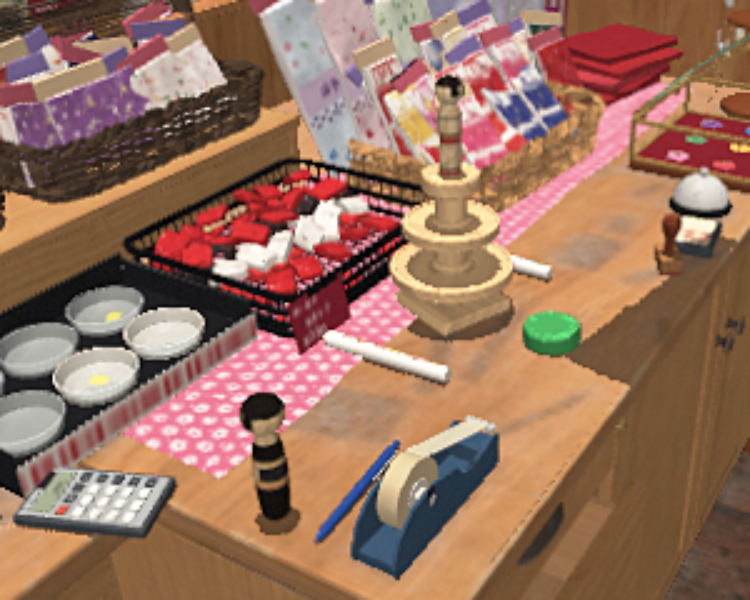

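View pics/t16b.png

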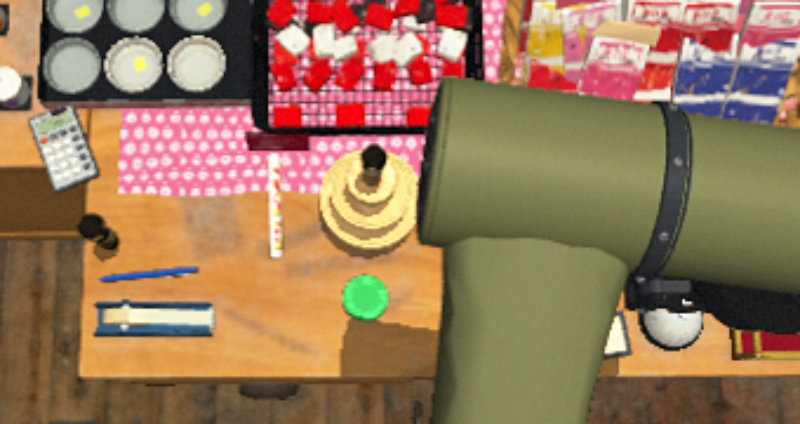

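The tower is complete and the doll stands upright in the middle of the top plate. The surfaces line up with the axis at every height in both cameras. The dark doll and candle A are unmoved, and in the side view candle B still lies in place. Handing in.

```bash
python3 - <<'E'
from h import *
st();ctrl.finish_job()
E
```

```text
t 47.93 p [ 0.4001 -0.2598  0.3801] F [ 0.3  0.  -0.1] w 0.999
the job is handed in; nothing more can be done
```

I built the stand on its foot (wide tray, medium tray, wooden top plate), stood the pale doll on top, and handed the job in at about 48 s of the 115 s.

- **Seating:** each part touched down at the expected height above where it was gripped: 40, 90, 140 and 158 mm. After release, depth measurements put the trays and plate within about 1 mm of a common axis, with no visible tilt. The doll's surface points lined up at every height I checked in both fixed cameras.
- **Robot:** it was clear of everything at the end, with the contact force near zero.
- **Bystanders:** the dark doll and candle A look unmoved in both last pictures. Candle B was hidden by the arm in the last top picture and partly hidden by the tower in the last side picture. What I could see of it was in place, and the wrist picture just before the doll was released showed it lying where it had been.
- **Checks that went wrong:** one early estimate of where the wide tray's pin sat in the gripper was off by 9 mm. The measurements after release did not bear it out, so I take it as a misread pixel. My first check after placing the doll stopped with an error, probably because the arm blocked the top camera. I moved the arm aside and repeated it.

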